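Key the scale's pan carrier onto its pin and press it home

ROBOT

A 6-joint arm with a two-finger parallel gripper is mounted at the origin on the work surface. World frame = base frame: x ahead of the robot, y to its left, z up, the work surface at z = 0. Lengths are in mm, angles in rad, forces in N, time in s.
With the tool pointing down it reaches from about 325 to 750 mm from the base axis. Payload 7.6 kg.
Tool frame: the origin (TCP) lies at the very end of the fingers, on their centre line; the grasp point (between the pads) lies 19 mm behind it; z points along the fingers, y is the direction in which the jaws open and shut (so a half turn about z gives the same grasp; the last joint's range is limited). The gripper opens to 85 mm and grips with 20 to 120 N. Pads are 22 mm wide; open, the fingers measure 114 mm over their backs; the gripper's body (76 mm by 85 mm) begins 54 mm behind the grasp point. The pads swing forward as they close: fully open they stand 13 mm farther back than shut.
Start: joints at [-1.299, 0.052, 1.401, -0, 1.689, -0.07], TCP at [175.996, -494.642, 231.323] pointing down, gripper open.
Joint ranges: [-2.9, 2.9], [-0.91, 2.17], [0.12, 2.37], [-1.06, 4.2], [0.26, 2.73], [-2.93, 2.93]. Speed limits (rad/s): [2.57, 2.57, 3.01, 3.14, 3.14, 3.14].

INTERFACE

Orientations are given as a unit quaternion [x, y, z, w].
In Python, from station import status, viewer, robot gives the robot as it stands. The module is installed in compiled form; this text tells all that it offers.
- The arm moves only by the tool move_arm, never from a script. Its argument "deltas" is a list of rows, each a list of 5 numbers: the closure, from -1 (fully open) to 1 (shut), so that 0 is half open, then the shift along the tool's x, y, z in mm, then the turn about the tool's z in degrees. In form: [[grip, x, y, z, twist], ...]. A call has 1 to 12 rows; each row shifts and turns the commanded pose from where the row before left it, along the tool's axes as they then stand; what a row does not reach is not made up. A row lasts 1/12 s, in which the tool goes at most 41.7 mm and 7.16 degrees, less where a joint would pass 70% of its speed; a pose out of reach is approached as far as the arm can. A call with a gripper value outside its range is refused whole. The fingers move at their own pace and stop on an object; the grip force is fixed at half the most. Time passes only in rows, so rows that do not move let the fingers close. It gives the time, the measured TCP pose, the force and the opening at its end, in the units of the state.
- status.observe(): the state, without advancing time (a new reading comes with each control period).
- viewer.get_image(name): name is "scene" or "top" or "wrist"; returns a dict with "frame" (480x640x3 uint8, red, green, blue), "intrinsics" (3x3 intrinsics, pixels), "extrinsics" (4x4, takes a point from camera to world coordinates). Camera axes: x right, y up, looking along -z (the intrinsics and any distortion apply to the point x, -y, -z); pixel columns grow to the right and rows downward; lengths in mm; the calibration is good to about 2 mm. A picture is of the moment at which its call begins. There is no depth.
- robot.job_done(): hands the job in, once; it reports no verdict.
The state is a dict: "time": time; "q": joint angles; "qd": joint speeds; "effort": joint torques, N m; "position": TCP position; "ee_rot": TCP orientation; "wrist_force": force on the tool from outside, world axes, zero at the start; "ft_torque": the same for the moment, N m; "opening": finger opening in mm.
Only numpy, scipy, OpenCV 4.12 (cv2) and the standard library are available. Lean on these libraries where they do the work, as an engineer would, in place of code of your own. Each camera call takes 0.05 s, during which the arm holds its last target.

TASK

On the shop scale the round pan carrier has been put back out of line. With a fingertip, push it round by its rubber studs until the notch in its rim is over the locating pin, then press down gently on its middle until it is fully home with the pin in the notch. Do not lift the carrier off the scale, and leave everything else on the counter where it is.

Things in the scene. Friction and masses are not known exactly. Their poses are not given: they have to be found in the camera images.
- scale: grey counter scale, fixed to the counter: housing 220 x 220 mm, its top 50 mm above the counter, with a lower console 62 mm deep (top 41 mm) on its -x side. Origin: centre of the housing at counter level, on the vertical axis about which the carrier turns; z up; x points from the axis to the locating pin. The counter is at z = 0.
- carrier: loose pan carrier: aluminium disc 150 mm across, 6 mm thick, 0.2 to 0.4 kg, its hub on the scale's spindle (1 mm play). Origin: centre of the underside; z up; x points to the notch. At the start it is level and raised, underside 75.5 mm above the counter, 1 mm clear of the pin, notch 34 degrees or more off the pin. It turns either way without limit (about 2 N at a stud) and stays where left.
- middle (a point): centre of the carrier's top face, flat and free within 34 mm. With the notch over the pin, pressing here with about 5 N (4 to 6) sends the carrier down 7.5 mm, where it stays; home, its underside is 68 mm and its top 74 mm above the counter, level with the pin's top. Out of line, the pin stops its rim after 1 mm and it only tips. It is overloaded at 60 N.
- stud (a point): centre of the top of the rubber stud opposite the notch. Three alike black studs, 28 mm across and 14 mm high, stand on the carrier's top face 48 mm from its centre, at 60, 180 (this one) and 300 degrees from the notch, counter-clockwise seen from above
- notch (a point): point in the middle of the carrier's notch, 70 mm from the carrier's centre, level with its top face. The notch is open at the rim, 15 mm wide, and reaches in to 60 mm from the centre
- pin (a point): point on top of the steel locating pin, 70 mm from the scale's axis, 74.5 mm above the counter. The pin is level, 10 mm thick, and points inward from a dark steel post (24 mm wide, as high as the pin, 88 to 106 mm from the axis); its tip is 61 mm from the axis, so its inner part hides under the carrier and its outer part shows beyond the rim
- pan: steel weighing pan, 190 mm across, 22 mm high, lying on the counter beside the scale (+y side). Bystander; origin centre of its underside
- weight: brass weight with a head, 34 mm across, 48 mm high, on the counter beyond the scale's pin side. Bystander; origin centre of its underside
- jar: small amber glass jar with steel cap, 52 mm across, 65 mm high, on the counter beyond the scale's pin side. Bystander; origin centre of its underside
- tape: brown roll of tape lying flat, 64 mm across, 24 mm high, on the counter beyond the scale's pin side. Bystander; origin centre of its underside
- calculator: black calculator, 150 x 95 x 18 mm, on the counter on the scale's -y side. Bystander; origin centre of its underside
- matches: red matchbox, 55 x 36 x 15 mm, on the counter on the scale's -y side. Bystander; origin centre of its underside
- soap: white paper-wrapped soap bar, 90 x 55 x 30 mm, on the counter on the scale's +y side. Bystander; origin centre of its underside

How it is judged:
By the outcome, as a careful person would: the job done as asked, in the order asked, and still so for the second after the job is handed in, with the robot touching nothing.
It also fails if it takes over 48 s, if anything falls off the work surface, if the arm or the gripper's body presses on something with over 40 N, if the wrist force passes 120 N, or if a joint passes its speed limit or range.

## Working session

There is one attempt and no reset: what is moved stays moved. The work goes in short steps, Python scripts to look and compute and a tool call to move; the robot and the scene stay as the last step left them, time stands still between calls to the robot, and variables do not carry over. Pictures are saved under pics/ and viewed, and the job is handed in when it is done.

Besides the shell and the picture viewer there is one more tool, called after "Request:" as name(argument=value, ...) on one line, values as JSON. move_arm: Moves the arm, as the interface text tells. Its arguments: {"type":"object","properties":{"deltas":{"type":"array","items":{"type":"array","items":{"type":"number"}}}},"required":["deltas"]}

```bash
mkdir -p pics; cat > h.py <<'E'
import numpy as np, cv2
from station import status, viewer, robot
def snap(n,tag):
    d=viewer.get_image(n); cv2.imwrite(f'pics/{tag}.png',d['frame'][:,:,::-1]); np.savez(f'pics/{tag}.npz',**d); return d
def ray(d,u,v):
    K=d['intrinsics'];E=d['extrinsics'];p=np.linalg.inv(K)@[u,v,1]
    w=E[:3,:3]@np.array([p[0],-p[1],-p[2]]);return E[:3,3],w
def onz(d,u,v,z):
    o,w=ray(d,u,v);return o+w*(z-o[2])/w[2]
def proj(d,P):
    E=d['extrinsics'];c=E[:3,:3].T@(np.array(P)-E[:3,3]);c=np.array([c[0],-c[1],-c[2]]);p=d['intrinsics']@c;return p[:2]/p[2]
E
python3 - <<'E'
from h import *
for n in ['scene','top','wrist']:
    d=snap(n,n+'0');print(n,d.keys(),d['extrinsics'].round(2).tolist(),d['intrinsics'].tolist())
print(status.observe())
E
```

```text
scene dict_keys(['frame', 'intrinsics', 'extrinsics']) [[-0.63, -0.41, 0.66, 1325.55], [0.77, -0.35, 0.53, 649.79], [0.01, 0.84, 0.54, 699.45], [0.0, 0.0, 0.0, 1.0]] [[596.818784982443, 0.0, 325.0753394225204], [0.0, 596.818784982443, 242.49110363415178], [0.0, 0.0, 1.0]]
top dict_keys(['frame', 'intrinsics', 'extrinsics']) [[0.01, 1.0, -0.09, 484.42], [-1.0, 0.01, 0.0, 73.75], [0.0, 0.09, 1.0, 1243.94], [0.0, 0.0, 0.0, 1.0]] [[553.9880515069812, 0.0, 317.9349527848159], [0.0, 553.9880515069812, 235.89104946056537], [0.0, 0.0, 1.0]]
wrist dict_keys(['frame', 'intrinsics', 'extrinsics']) [[0.34, 0.9, 0.29, 251.91], [-0.94, 0.32, 0.1, -466.05], [-0.0, -0.31, 0.95, 372.95], [0.0, 0.0, 0.0, 1.0]] [[383.9849315937218, 0.0, 317.95786022082757], [0.0, 383.9849315937218, 240.8443044991037], [0.0, 0.0, 1.0]]
{'time': 0.15, 'q': array([-1.29930604e+00,  5.27192278e-02,  1.40142114e+00, -2.59424986e-05,
        1.68858306e+00, -7.02912241e-02]), 'qd': array([-0.00099998, -0.00418709, -0.00260863,  0.00168533,  0.00227118,
        0.00055025]), 'effort': array([ 1.07598949e-03, -3.81951571e+01, -3.60423732e+01, -1.53804472e-04,
        4.59802177e-03,  1.33957127e-05]), 'position': array([ 175.92774217, -494.43415646,  230.68720641]), 'ee_rot': array([ 9.85433776e-01,  1.70058674e-01, -6.95991640e-05, -5.61237516e-04]), 'wrist_force': array([ 0.41171256, -0.43346052,  0.61426192]), 'ft_torque': array([ 0.00989797,  0.01083689, -0.02644773]), 'opening': 85.50085830878504}
```

View pics/scene0.png

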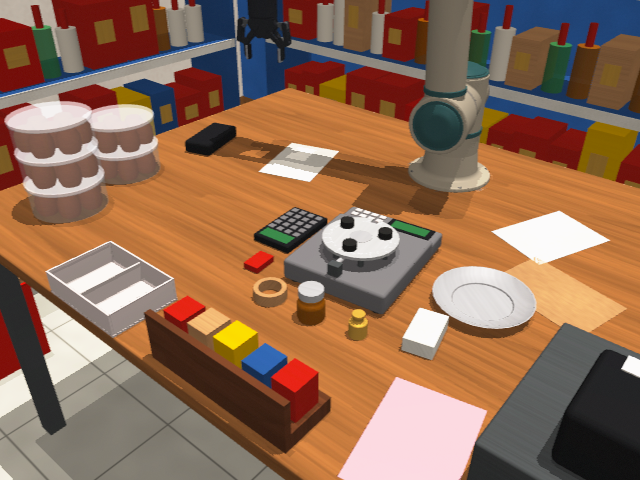

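View pics/top0.png

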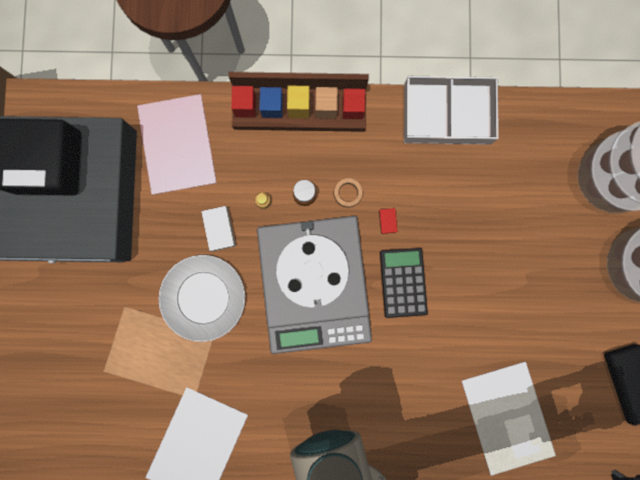

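```bash
python3 - <<'E'
from h import *
im=cv2.imread('pics/top0.png');cv2.imwrite('pics/z0.png',cv2.resize(im[205:365,240:400],None,fx=3.75,fy=3.75,interpolation=cv2.INTER_CUBIC))
im=cv2.imread('pics/scene0.png');cv2.imwrite('pics/z1.png',cv2.resize(im[195:315,280:450],None,fx=4.7,fy=4.7,interpolation=cv2.INTER_CUBIC))
E
```

```text
(no output)
```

View pics/z0.png

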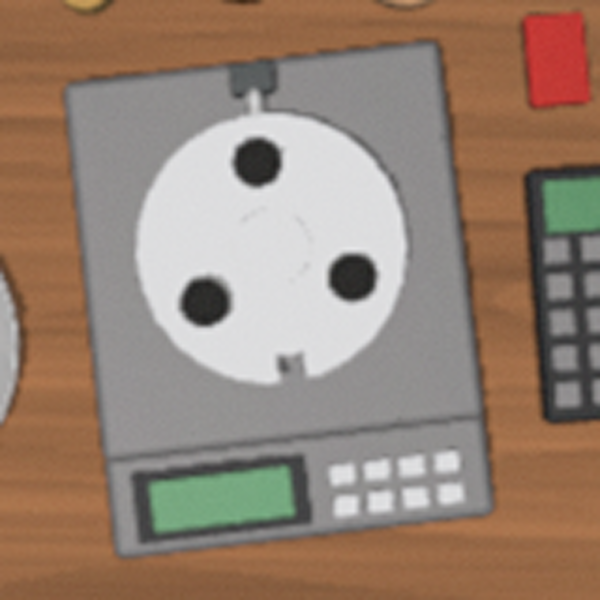

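View pics/z1.png

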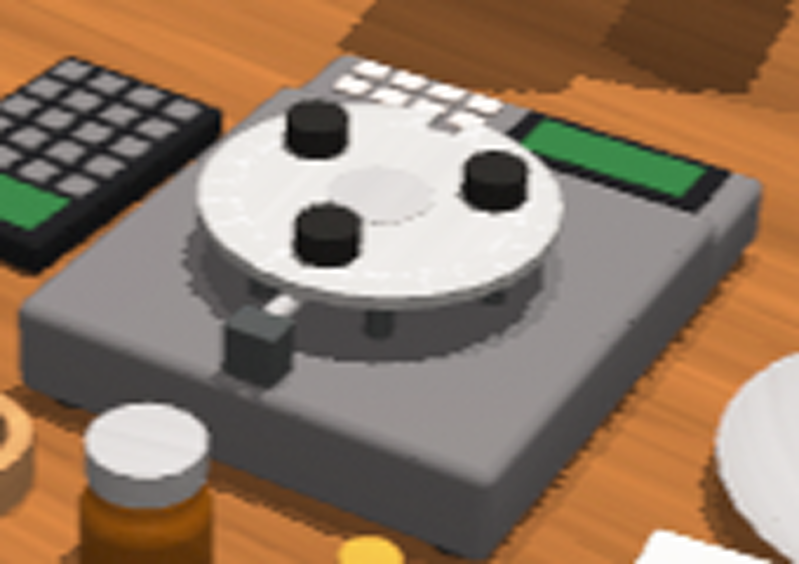

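```bash
cat > meas.py <<'E'
from h import *
def meas(d,zt=81.5,verbose=True):
    im=d['frame'].astype(int); g=im.mean(2); 
    sub=np.zeros_like(g,bool);sub[205:365,240:400]=1
    n,l,s,c=cv2.connectedComponentsWithStats(((g>205)&sub).astype(np.uint8))
    k=1+np.argmax(s[1:,4]); m=(l==k).astype(np.uint8)
    ct=max(cv2.findContours(m,0,cv2.CHAIN_APPROX_NONE)[0],key=cv2.contourArea)
    h=cv2.convexHull(ct); (u,v),ax,a=cv2.fitEllipse(h)
    C=onz(d,u,v,zt); R=np.mean([np.linalg.norm(onz(d,*p,zt)-C) for p in h[:,0]])
    n,l,s,c=cv2.connectedComponentsWithStats(((g<60)&sub).astype(np.uint8))
    S=[]
    for i in range(1,n):
        P=onz(d,*c[i],zt+14)
        r=np.linalg.norm((P-C)[:2])
        if s[i,4]>40 and r<65:
            S.append(P);print('stud',s[i,4],c[i].round(1),P.round(1),'r',r.round(1),'az',np.degrees(np.arctan2(*(P-C)[1::-1])).round(1))
    print('disc C',C.round(1),'R',R.round(1),'studmean',np.mean(S,0).round(1))
    return C,S
if __name__=='__main__':
    d=dict(np.load('pics/top0.npz'))
    C,S=meas(d)
    f=lambda x,y:(240+x/3.75-.4,205+y/3.75-.4)
    for nm,p,z in [('notch',(291,367),81.5),('pinouter',(255,100),74.5),('postc',(252,77),74.5),('hTL',(66,88),50),('hTR',(437,42),50),('hBL',(108,460),50),('hBR',(479,415),50)]:
        P=onz(d,*f(*p),z);print(nm,P.round(1),np.linalg.norm((P-C)[:2]).round(1),np.degrees(np.arctan2(*(P-C)[1::-1])).round(1))
E
python3 meas.py
```

```text
stud 99 [308.2 247.8] [560.8  92.8  95.5] r 47.9 az 9.9
stud 94 [333.7 278.5] [498.2  38.9  95.5] r 48.2 az -108.7
stud 99 [294.1 285.1] [483.3 120.6  95.5] r 47.1 az 130.1
disc C [513.6  84.5  81.5] R 74.1 studmean [514.1  84.1  95.5]
notch [448.   72.4  81.5] 66.7 -169.5
pinouter [597.5  95.   74.5] 84.5 7.1
postc [610.5  96.9  74.5] 97.7 7.3
hTL [605.1 204.7  50. ] 151.0 52.7
hTR [635.1  -9.4  50. ] 153.6 -37.7
hBL [393.  175.6  50. ] 151.2 143.0
hBR [421.4 -35.2  50. ] 151.1 -127.6
```

Request:
move_arm(deltas=[[1, 22, -16.4, 0, 0], [1, 22, -16.4, 0, 0], [1, 22, -16.4, 0, 0], [1, 22, -16.4, 0, 0], [1, 22, -16.4, 0, 0], [1, 22, -16.4, 0, 0], [1, 22, -16.4, 0, 0], [1, 22, -16.4, 0, 0], [1, 22, -16.4, 0, 0], [1, 22, -16.4, 0, 0], [1, 22, -16.4, 0, 0], [1, 22, -16.4, 0, 0]])

```text
time: 1.15
position: [359.2, -219.4, 231.2]
ee_rot: [0.985, 0.17, -0.0, -0.0]
wrist_force: [0.8, -0.0, 0.5]
opening: -0.0
```

Request:
move_arm(deltas=[[1, 22, -16.4, 0, 0], [1, 22, -16.4, 0, 0], [1, 22, -16.4, 0, 0], [1, 22, -16.4, 0, 0], [1, 22, -16.4, 0, 0], [1, 22, -16.4, 0, 0], [1, 22, -16.4, 0, 0], [1, 22, -16.4, 0, 0], [1, 22, -16.4, 0, 0], [1, 22, -16.4, 0, 0], [1, 22, -16.4, 0, 0], [1, 20, -16.4, 0, 0]])

```text
time: 2.15
position: [540.2, 53.8, 230.8]
ee_rot: [0.985, 0.17, -0.0, 0.0]
wrist_force: [-0.2, -0.1, -0.1]
opening: 0.0
```

Request:
move_arm(deltas=[[1, 0, 0, 20, -6.8], [1, 0, 0, 20, -6.8], [1, 0, 0, 20, -6.8], [1, 0, 0, 20, 0], [1, 0, 0, 10, 0], [1, 0, 0, 0, 0], [1, 0, 0, 0, 0]])

```text
time: 2.73
position: [539.6, 52.4, 141.5]
ee_rot: [0.94, 0.342, -0.0, -0.0]
wrist_force: [0.3, 0.1, 0.3]
opening: -0.2
```

```bash
python3 - <<'E'
from h import *
d=snap('scene','scene1');snap('wrist','wrist1')
im=cv2.imread('pics/scene1.png');cv2.imwrite('pics/z2.png',cv2.resize(im[135:315,270:490],None,fx=3.3,fy=3.3,interpolation=cv2.INTER_CUBIC))
s=status.observe();q=s['ee_rot'];print(s['time'],s['position'],q,np.degrees(2*np.arctan2(q[1],q[0])),s['wrist_force'],s['opening'],s['q'])
E
```

```text
2.8333 [540.39272017  52.46014316 142.91842212] [9.39815427e-01 3.41680245e-01 1.17556868e-03 4.36880468e-04] 39.958586301646946 [-0.34088776 -0.37219334  0.519965  ] -0.0875994069586896 [ 2.88045693e-02  1.45298760e-01  1.47834875e+00 -9.02047120e-05
  1.51543851e+00  9.02196879e-01]
```

View pics/z2.png

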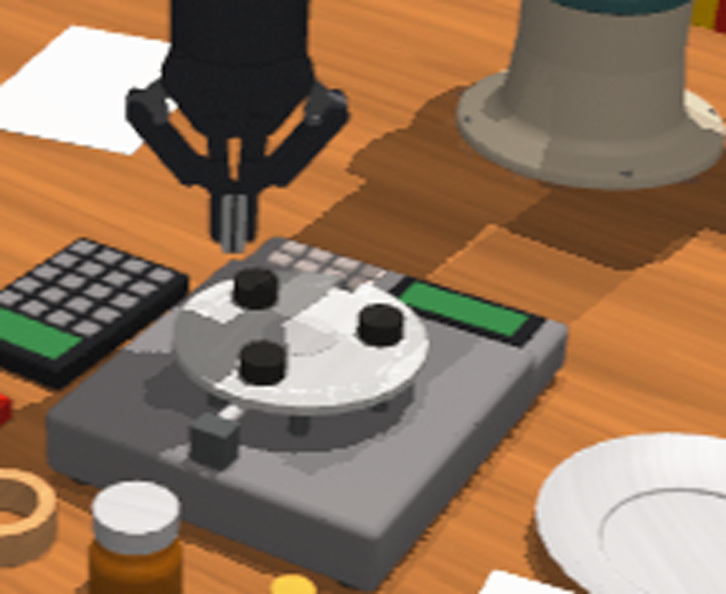

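View pics/wrist1.png

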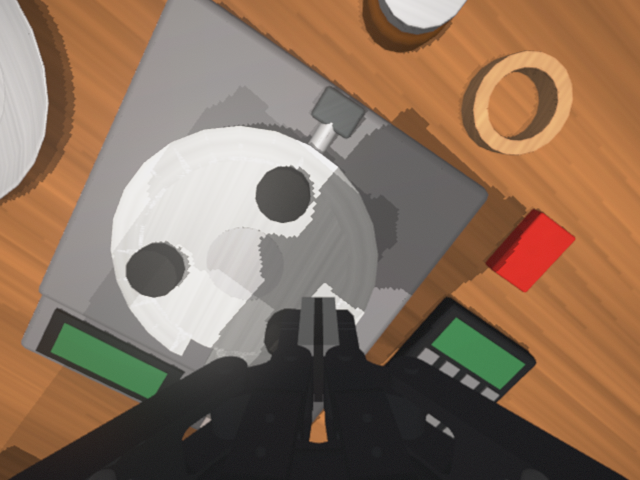

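The tip is shut, over the gap clockwise of the stud nearest the pin. I'll go down beside the stud, then sweep counter-clockwise.

Request:
move_arm(deltas=[[1, 0, 0, 15, 0], [1, 0, 0, 15, 0], [1, 0, 0, 12, 0], [1, 0, 0, 8, 0], [1, 0, 0, 4.5, 0], [1, 0, 0, 0, 0], [1, 0, 0, 0, 0]])

```text
time: 3.42
position: [540.0, 52.5, 87.3]
ee_rot: [0.94, 0.342, 0.0, 0.0]
wrist_force: [0.2, 0.3, -0.1]
opening: 0.3
```

Request:
move_arm(deltas=[[1, 3.57, -0.16, 0, -5], [1, 3.57, -0.16, 0, -5], [1, 3.57, -0.16, 0, -5], [1, 3.57, -0.16, 0, -5], [1, 3.57, -0.16, 0, -5], [1, 3.57, -0.16, 0, -5], [1, 3.57, -0.16, 0, -5], [1, 3.57, -0.16, 0, -5], [1, 3.57, -0.16, 0, -5], [1, 3.57, -0.16, 0, -5]])

```text
time: 4.25
position: [555.1, 83.6, 88.0]
ee_rot: [0.706, 0.708, 0.001, 0.001]
wrist_force: [0.4, -1.2, -0.8]
opening: 0.2
```

```bash
python3 - <<'E'
from h import *
d=snap('scene','scene2');snap('top','top2')
im=cv2.imread('pics/scene2.png');cv2.imwrite('pics/z3.png',cv2.resize(im[135:315,270:490],None,fx=3.3,fy=3.3,interpolation=cv2.INTER_CUBIC))
s=status.observe();q=s['ee_rot'];print(s['time'],s['position'],q,np.degrees(2*np.arctan2(q[1],q[0])),s['wrist_force'])
E
```

```text
4.35 [554.8375697   84.18664761  87.8599325 ] [7.06767904e-01 7.07444936e-01 6.72332492e-04 5.82988543e-04] 90.05485887008655 [-0.16696534  0.04893976 -0.46637849]
```

View pics/z3.png

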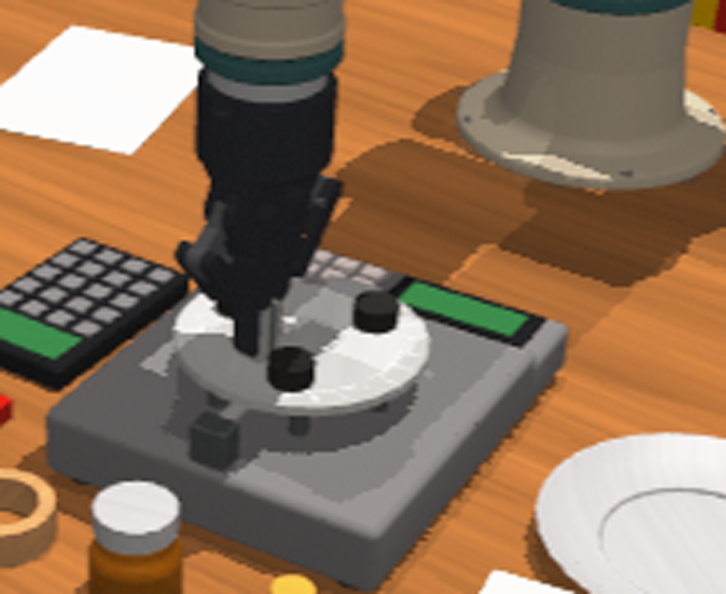

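Request:
move_arm(deltas=[[1, 3.57, -0.16, 0, -5], [1, 3.57, -0.16, 0, -5], [1, 3.57, -0.16, 0, -5], [1, 3.57, -0.16, 0, -5], [1, 3.57, -0.16, 0, -5], [1, 3.57, -0.16, 0, -5], [1, 3.57, -0.16, 0, -5], [1, 3.57, -0.16, 0, -5], [1, 3.57, -0.16, 0, -5], [1, 3.57, -0.16, 0, -5], [1, 3.57, -0.16, 0, -5], [1, 3.57, -0.16, 0, -5]])

```text
time: 5.35
position: [534.5, 119.3, 87.8]
ee_rot: [0.259, 0.966, 0.0, 0.001]
wrist_force: [2.2, 0.6, -0.4]
opening: -0.1
```

Request:
move_arm(deltas=[[1, 3.57, -0.16, 0, -5], [1, 3.57, -0.16, 0, -5], [1, 3.57, -0.16, 0, -5], [1, 3.57, -0.16, 0, -5], [1, 3.57, -0.16, 0, -5], [1, 3.57, -0.16, 0, -5], [1, 3.57, -0.16, 0, -5], [1, 3.57, -0.16, 0, -5], [1, 3.57, -0.16, 0, -5], [1, 3.57, -0.16, 0, -5], [1, 3.57, -0.16, 0, -5], [1, 3.57, -0.16, 0, -5]])

```text
time: 6.35
position: [493.3, 119.8, 87.8]
ee_rot: [-0.259, 0.966, 0.0, 0.001]
wrist_force: [2.7, 3.4, 0.6]
opening: -0.1
```

Request:
move_arm(deltas=[[1, 3.57, -0.16, 0, -5], [1, 3.57, -0.16, 0, -5], [1, 3.57, -0.16, 0, -5], [1, 3.57, -0.16, 0, -5], [1, 0, 0, 0, 0], [1, 0, 0, 0, 0]])

```text
time: 6.85
position: [482.2, 110.1, 87.4]
ee_rot: [-0.42, 0.907, -0.0, 0.0]
wrist_force: [-0.0, 0.2, 0.4]
opening: -0.0
```

```bash
python3 - <<'E'
from h import *
d=snap('scene','scene3');d=snap('top','top3')
im=cv2.imread('pics/scene3.png')[135:315,270:490];im2=cv2.imread('pics/top3.png')[205:365,240:400]
cv2.imwrite('pics/z4.png',np.hstack([cv2.resize(im,(440,360),interpolation=2),cv2.resize(im2,(360,360),interpolation=2)]))
s=status.observe();q=s['ee_rot'];print(s['time'],s['position'],q,np.degrees(2*np.arctan2(q[1],q[0])),s['wrist_force'],s['q'])
E
```

```text
6.95 [482.08707458 110.12351097  87.02036797] [-4.20894342e-01  9.07109646e-01 -1.38941382e-04  1.54133587e-04] 229.7821289786324 [0.90009793 0.14689237 0.3473118 ] [ 1.49990395e-01  6.52565566e-02  1.68088589e+00 -1.83029452e-04
  1.39507635e+00 -2.28963603e+00]
```

View pics/z4.png

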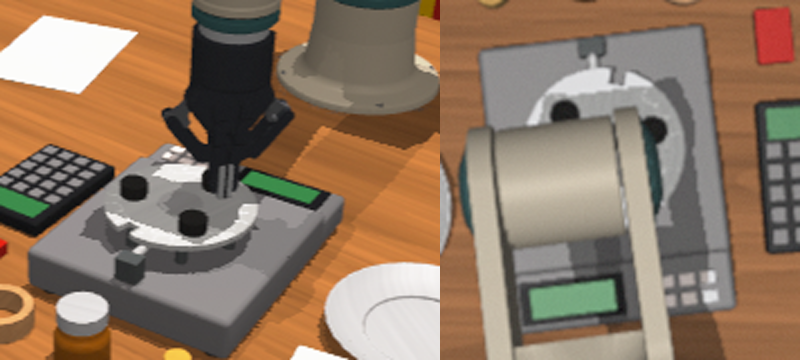

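```bash
python3 - <<'E'
from h import *
im=cv2.imread('pics/top3.png')[225:275,270:330]
cv2.imwrite('pics/z5.png',cv2.resize(im,None,fx=12,fy=12,interpolation=2))
im=cv2.imread('pics/scene3.png')[220:290,310:410]
cv2.imwrite('pics/z6.png',cv2.resize(im,None,fx=8,fy=8,interpolation=2))
E
```

```text
(no output)
```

View pics/z5.png

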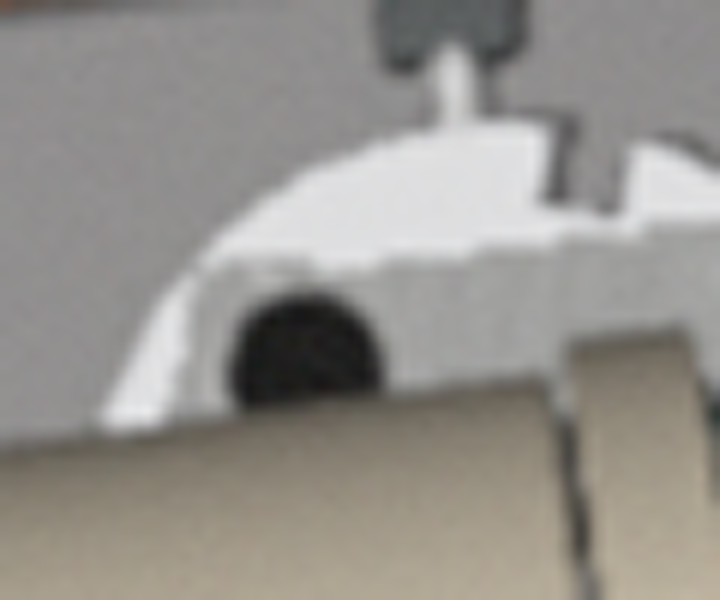

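View pics/z6.png

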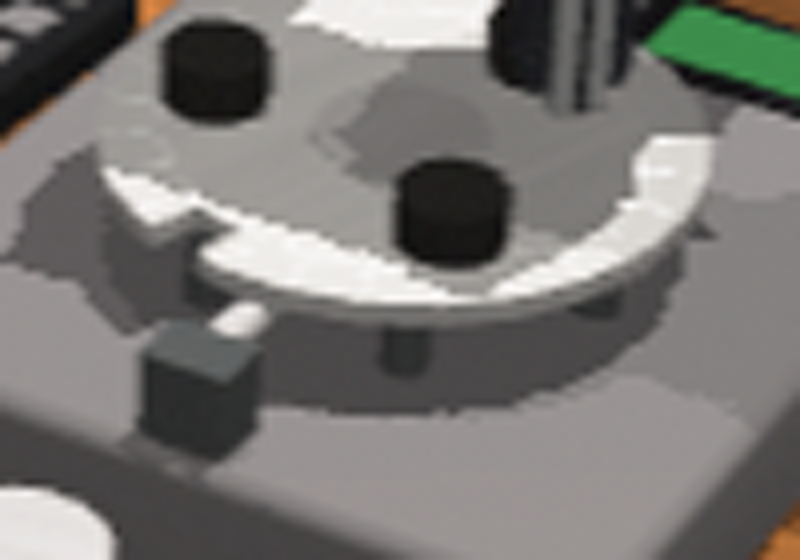

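```bash
python3 - <<'E'
from h import *
d=dict(np.load('pics/top3.npz'));C=np.array([513.6,84.3])
f=lambda x,y:(270+x/12-.46,225+y/12-.46)
for nm,p,z in [('notch',(588,172),81.5),('notchrim',(592,142),81.5),('notchin',(581,209),81.5),('pin',(457,95),74.5),('post',(452,35),74.5),('stud',(307,365),95.5)]:
    P=onz(d,*f(*p),z);D=P[:2]-C;print(nm,P.round(1),np.hypot(*D).round(1),np.degrees(np.arctan2(D[1],D[0])).round(1))
E
```

```text
notch [581.   71.5  81.5] 68.6 -10.7
notchrim [586.3  70.9  81.5] 74.0 -10.4
notchin [574.5  72.7  81.5] 62.0 -10.8
pin [594.9  94.9  74.5] 82.0 7.4
post [605.6  95.9  74.5] 92.7 7.2
stud [545.7 119.6  95.5] 47.7 47.8
```

Request:
move_arm(deltas=[[1, 3.57, -0.16, 0, -5], [1, 3.57, -0.16, 0, -5], [1, 3.57, -0.16, 0, -5], [1, 0, 0, 0, 0], [1, 0, 0, 0, 0]])

```text
time: 7.37
position: [476.2, 101.1, 86.8]
ee_rot: [-0.535, 0.845, -0.0, -0.0]
wrist_force: [0.8, -0.3, -0.6]
opening: 0.3
```

```bash
python3 - <<'E'
from h import *
snap('scene','scene4');snap('top','top4')
im=cv2.imread('pics/top4.png')[225:275,270:330]
cv2.imwrite('pics/z7.png',cv2.resize(im,None,fx=12,fy=12,interpolation=2))
im=cv2.imread('pics/scene4.png')[220:290,310:410]
cv2.imwrite('pics/z8.png',cv2.resize(im,None,fx=8,fy=8,interpolation=2))
s=status.observe();print(s['time'],s['position'],s['wrist_force'])
E
```

```text
7.4667 [476.26859937 101.14743076  86.76614656] [-0.24319498 -0.67333109  0.1691502 ]
```

View pics/z7.png

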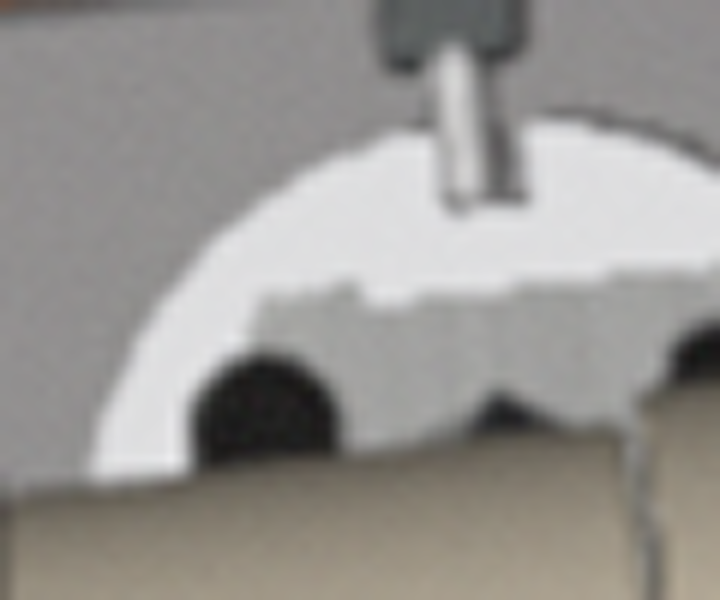

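View pics/z8.png

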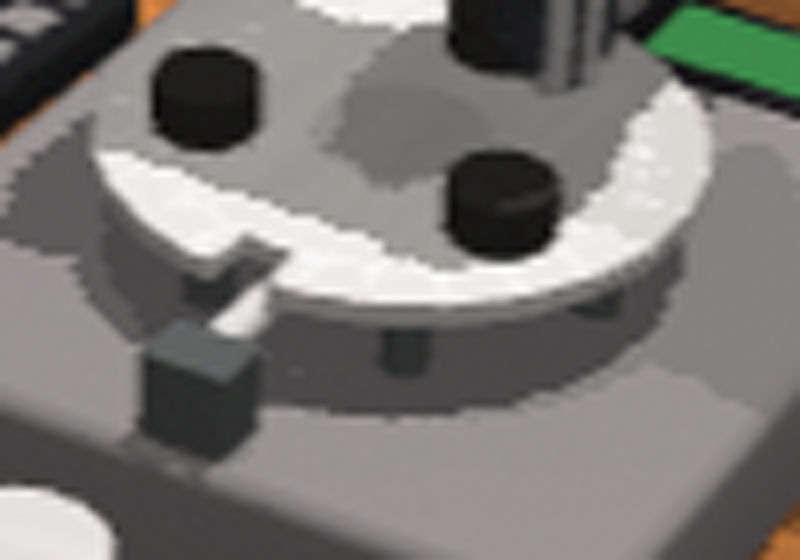

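```bash
python3 - <<'E'
from h import *
d=dict(np.load('pics/top4.npz'));C=np.array([513.6,84.3])
f=lambda x,y:(270+x/12-.46,225+y/12-.46)
for nm,p,z in [('notchL',(438,165),81.5),('notchR',(526,165),81.5),('notch',(482,165),81.5),('notchrim',(478,130),81.5),('pin',(457,70),74.5),('pinR',(487,170),70),('stud',(267,427),95.5)]:
    P=onz(d,*f(*p),z);D=P[:2]-C;print(nm,P.round(1),np.hypot(*D).round(1),np.degrees(np.arctan2(D[1],D[0])).round(1))
g=d['frame'].astype(int).mean(2)
print(g[232:243,300:318].astype(int))
E
```

```text
notchL [581.9  97.9  81.5] 69.6 11.2
notchR [582.1  82.4  81.5] 68.5 -1.6
notch [582.   90.2  81.5] 68.6 4.9
notchrim [588.1  91.   81.5] 74.8 5.1
pin [599.4  94.9  74.5] 86.4 7.1
pinR [582.1  89.4  70. ] 68.7 4.3
stud [534.8 126.4  95.5] 47.1 63.2
[[141 142 143 140 141 144 165 205 198 153 115 126 142 142 141 141 144 143]
 [141 142 143 144 143 134 158 201 193 157 119 122 140 142 141 138 140 137]
 [141 140 140 141 140 128 154 197 195 162 122 120 139 142 146 135 123 121]
 [137 141 147 147 132 124 152 193 197 166 117 104 133 161 188 195 193 188]
 [147 164 188 198 195 192 172 184 197 172 122  92 125 176 216 224 223 222]
 [182 207 219 222 224 222 187 176 197 180 128  93 117 167 212 223 223 223]
 [217 223 222 222 223 222 192 178 201 189 134  96 112 159 208 222 221 222]
 [222 223 221 222 223 223 194 178 205 192 139 101 118 161 207 222 222 221]
 [223 221 221 222 222 221 194 173 195 186 140 103 121 153 202 223 222 221]
 [221 221 220 222 223 221 192 148 161 164 137 120 120 135 195 221 222 223]
 [222 221 222 221 222 223 213 171 164 188 196 196 193 194 213 222 221 221]]
```

Request:
move_arm(deltas=[[1, 0.8, -0.02, 0, -1.1], [1, 0.8, -0.02, 0, -1.1], [1, 0, 0, 0, 0], [1, 0, 0, 0, 0]])

```text
time: 7.8
position: [475.5, 99.8, 86.8]
ee_rot: [-0.553, 0.833, 0.0, 0.0]
wrist_force: [0.6, 2.6, -0.1]
opening: 0.1
```

```bash
python3 - <<'E'
from h import *
snap('scene','scene5');snap('top','top5')
im=cv2.imread('pics/top5.png')[225:275,270:330]
cv2.imwrite('pics/z9.png',cv2.resize(im,None,fx=12,fy=12,interpolation=2))
im=cv2.imread('pics/scene5.png')[220:290,310:410]
cv2.imwrite('pics/z10.png',cv2.resize(im,None,fx=8,fy=8,interpolation=2))
s=status.observe();print(s['time'],s['position'],s['wrist_force'])
E
```

```text
7.9 [475.53018363  99.75468193  86.77547266] [1.06410597 2.18593886 0.0396641 ]
```

View pics/z9.png

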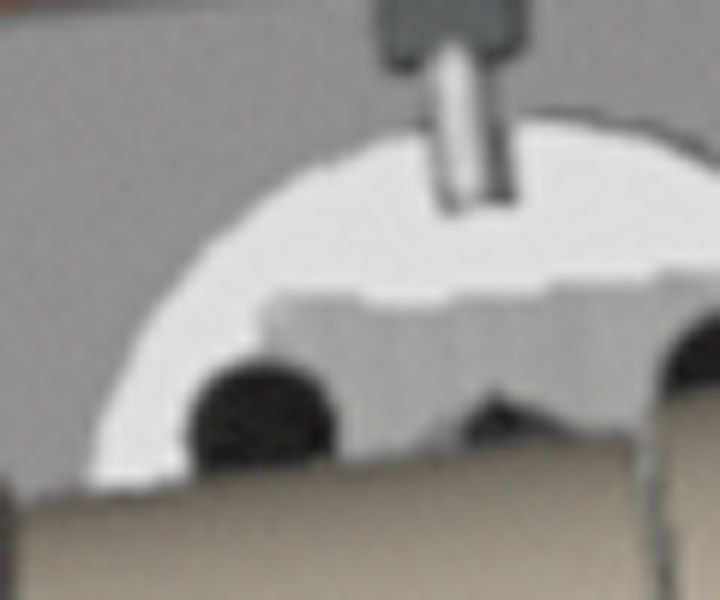

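View pics/z10.png

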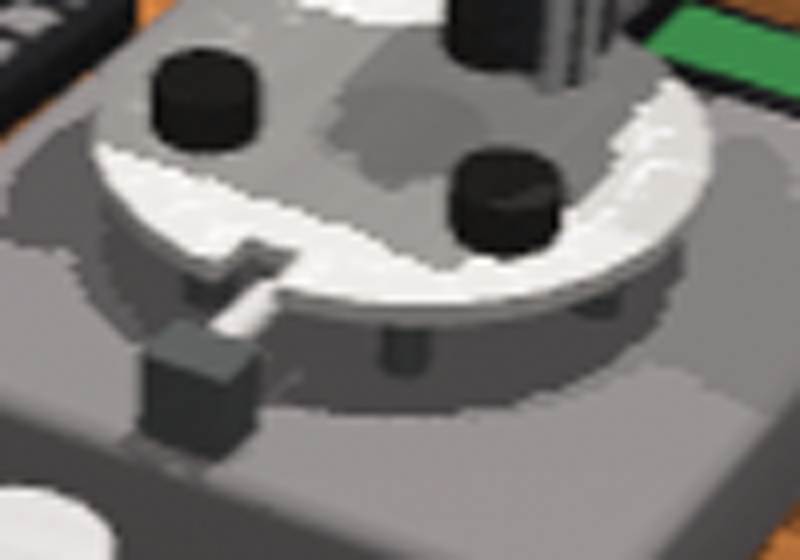

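```bash
python3 - <<'E'
from h import *
C=np.array([513.6,84.3])
for t in ['top4','top5']:
    d=dict(np.load(f'pics/{t}.npz'));g=d['frame'].astype(float).mean(2)
    print(g[228:243,303:316].astype(int))
    for v in range(237,241):
        r=g[v]
        # integrate from bright rim: sub-pixel edges at half contrast
        R=next(u for u in range(309,318) if r[u]>165); R=R-(r[R]-165)/(r[R]-r[R-1])
        L=next(u for u in range(308,298,-1) if r[u]>208); L=L+(r[L]-208)/(r[L]-r[L+1])
        P=onz(d,(L+R)/2,v,81.5);D=P[:2]-C
        PR=onz(d,R,v,81.5);DR=PR[:2]-C;rr=np.hypot(*DR)
        print(t,v,L.round(2),R.round(2),'width',np.linalg.norm(onz(d,L,v,81.5)-PR).round(1),'az',np.degrees(np.arctan2(D[1],D[0])).round(2),'fromR',(np.degrees(np.arctan2(DR[1],DR[0])+np.arcsin(7.5/rr))).round(2))
    for v in range(229,234):
        r=g[v]; 
        w=np.clip(r[304:313]-150,0,None);u=(w*np.arange(304,313)).sum()/w.sum();P=onz(d,u,v,74.5);D=P[:2]-C
        print('pin',u.round(2),np.hypot(*D).round(1),np.degrees(np.arctan2(D[1],D[0])).round(2))
E
```

```text
[[ 96  93  96 108 125 116  92  90  85  75  86 125 140]
 [ 84  85 101 132 169 154 102  69  65  77 108 135 142]
 [ 68  69 119 159 197 185 131  88  99 121 134 143 141]
 [116 116 143 172 206 196 147 106 121 140 143 142 141]
 [140 141 144 165 205 198 153 115 126 142 142 141 141]
 [144 143 134 158 201 193 157 119 122 140 142 141 138]
 [141 140 128 154 197 195 162 122 120 139 142 146 135]
 [147 132 124 152 193 197 166 117 104 133 161 188 195]
 [198 195 192 172 184 197 172 122  92 125 176 216 224]
 [222 224 222 187 176 197 180 128  93 117 167 212 223]
 [222 223 222 192 178 201 189 134  96 112 159 208 222]
 [222 223 223 194 178 205 192 139 101 118 161 207 222]
 [222 222 221 194 173 195 186 140 103 121 153 202 223]
 [222 223 221 192 148 161 164 137 120 120 135 195 221]
 [221 222 223 213 171 164 188 196 196 193 194 213 222]]
top4 237 305.41 309.94 width 9.5 az 8.15 fromR 10.38
top4 238 305.48 311.06 width 11.7 az 7.35 fromR 8.74
top4 239 305.52 311.24 width 12.0 az 7.35 fromR 8.65
top4 240 305.5 311.5 width 12.6 az 7.34 fromR 8.43
pin 307.19 89.4 7.46
pin 307.28 87.3 7.5
pin 307.19 85.2 7.78
pi
[... 481 characters left out ...]
[179 184 159 152 188 197 171 122  93 150 208 224 223]
 [216 220 186 156 184 200 179 129  93 149 209 224 223]
 [222 223 193 158 176 201 186 134  96 138 204 223 221]
 [223 222 202 164 174 207 193 140 102 132 200 223 222]
 [221 223 206 157 159 195 184 138 100 119 193 223 222]
 [221 223 217 161 135 167 164 131 103 114 187 221 223]
 [222 222 222 184 147 168 189 193 190 187 212 222 222]]
top5 237 304.37 309.7 width 11.2 az 9.22 fromR 10.79
top5 238 304.5 310.42 width 12.5 az 8.74 fromR 9.84
top5 239 304.71 310.91 width 13.0 az 8.36 fromR 9.25
top5 240 304.92 310.79 width 12.4 az 8.52 fromR 9.75
pin 307.13 89.4 7.54
pin 307.25 87.3 7.54
pin 307.16 85.2 7.82
pin 307.34 83.0 7.75
pin 307.46 80.9 7.75
```

```bash
python3 - <<'E'
from h import *
C=np.array([513.6,84.3])
for t in ['top4','top5']:
    d=dict(np.load(f'pics/{t}.npz'));g=d['frame'].astype(float).mean(2)
    for v in range(237,241):
        r=g[v];R=next(u for u in range(312,318) if r[u]>165); R=R-(r[R]-165)/(r[R]-r[R-1])
        D=onz(d,R,v,81.5)[:2]-C;a=np.arctan2(D[1],D[0]);print(t,v,R.round(2),np.degrees(a+np.arcsin(7.5/np.hypot(*D))).round(2))
E
```

```text
top4 237 312.95 5.3
top4 238 313.11 5.15
top4 239 313.09 5.33
top4 240 313.24 5.18
top5 237 312.26 6.47
top5 238 312.4 6.39
top5 239 312.48 6.42
top5 240 312.62 6.35
```

Request:
move_arm(deltas=[[1, 0.4, 0, 0, -0.5], [1, 0.4, 0, 0, -0.5], [1, 0, 0, 0, 0], [1, 0, 0, 0, 0]])

```text
time: 8.23
position: [475.2, 98.9, 86.8]
ee_rot: [-0.56, 0.828, -0.0, -0.0]
wrist_force: [-0.5, 1.4, -0.2]
opening: -0.2
```

```bash
python3 - <<'E'
from h import *
C=np.array([513.6,84.3])
snap('top','top6')
for t in ['top6']:
    d=dict(np.load(f'pics/{t}.npz'));g=d['frame'].astype(float).mean(2)
    for v in range(237,241):
        r=g[v];R=next(u for u in range(311,318) if r[u]>165); R=R-(r[R]-165)/(r[R]-r[R-1])
        D=onz(d,R,v,81.5)[:2]-C;a=np.arctan2(D[1],D[0]);print(t,v,R.round(2),np.degrees(a+np.arcsin(7.5/np.hypot(*D))).round(2))
s=status.observe();print(s['time'],s['position'],s['wrist_force'])
E
```

```text
top6 237 311.71 7.4
top6 238 311.77 7.49
top6 239 311.75 7.73
top6 240 311.95 7.6
8.2833 [475.17616681  98.8893344   86.77543264] [-0.06801177  1.24382976  0.48674386]
```

Request:
move_arm(deltas=[[1, -3, 0, 0, 0], [1, -3, 0, 0, 0], [1, 0, 0, -12, 0], [1, 0, 0, -20, 0], [1, 2.6, -14, 0, 0], [1, 2.6, -14, 0, 0], [1, 0, -13.1, 0, 0], [1, 0, 0, 10, 0], [1, 0, 0, 10, 0], [1, 0, 0, 8, 0], [1, 0, 0, 0, 0], [1, 0, 0, 0, 0]])

```text
time: 9.28
position: [512.6, 84.6, 89.8]
ee_rot: [-0.561, 0.828, 0.001, -0.001]
wrist_force: [-0.5, 0.6, -0.1]
opening: -0.0
```

```bash
python3 - <<'E'
from h import *
C=np.array([513.6,84.3])
snap('top','top7');snap('scene','scene7')
for t in ['top7']:
    d=dict(np.load(f'pics/{t}.npz'));g=d['frame'].astype(float).mean(2)
    for v in range(237,241):
        r=g[v];R=next(u for u in range(311,318) if r[u]>165); R=R-(r[R]-165)/(r[R]-r[R-1])
        D=onz(d,R,v,81.5)[:2]-C;a=np.arctan2(D[1],D[0]);print(t,v,R.round(2),np.degrees(a+np.arcsin(7.5/np.hypot(*D))).round(2))
s=status.observe();print(s['time'],s['position'],s['wrist_force'])
im=cv2.imread('pics/scene7.png')[190:290,300:420];im2=cv2.imread('pics/top7.png')[205:365,240:400]
cv2.imwrite('pics/z11.png',np.hstack([cv2.resize(im,(432,360),interpolation=2),cv2.resize(im2,(360,360),interpolation=2)]))
E
```

```text
top7 237 313.56 4.26Traceback (most recent call last):
  File "<stdin>", line 7, in <module>
StopIteration
```

```bash
python3 - <<'E'
from h import *
im=cv2.imread('pics/scene7.png')[190:290,300:420];im2=cv2.imread('pics/top7.png')[205:365,240:400]
cv2.imwrite('pics/z11.png',np.hstack([cv2.resize(im,(432,360),interpolation=2),cv2.resize(im2,(360,360),interpolation=2)]))
s=status.observe();print(s['time'],s['position'],s['wrist_force'])
E
```

```text
9.3833 [513.54068477  84.61348007  91.08017411] [-1.1778546   0.4148413  -0.32236869]
```

View pics/z11.png

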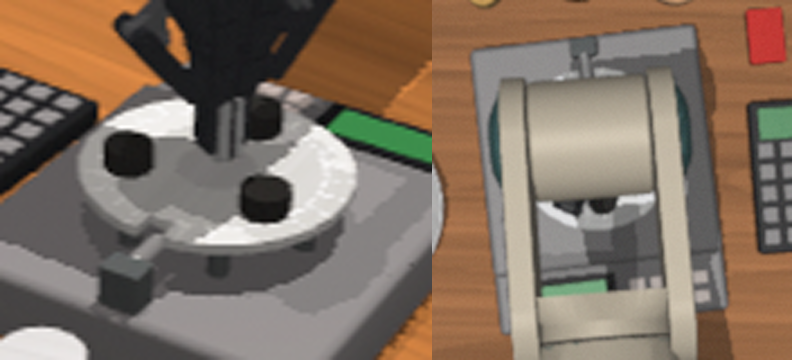

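Request:
move_arm(deltas=[[1, 0, 0, 4, 0], [1, 0, 0, 3, 0], [1, 0, 0, 1, 0], [1, 0, 0, 0.5, 0], [1, 0, 0, 0.5, 0], [1, 0, 0, 0.5, 0], [1, 0, 0, 0.5, 0], [1, 0, 0, 0, 0]])

```text
time: 10.05
position: [513.8, 84.4, 81.3]
ee_rot: [-0.561, 0.828, -0.0, 0.0]
wrist_force: [-2.1, -0.0, 3.0]
opening: 0.0
```

Request:
move_arm(deltas=[[1, 0, 0, 0.5, 0], [1, 0, 0, 0.5, 0], [1, 0, 0, 0.5, 0], [1, 0, 0, 0.5, 0], [1, 0, 0, 0, 0]])

```text
time: 10.47
position: [513.8, 84.4, 78.8]
ee_rot: [-0.56, 0.828, -0.0, 0.0]
wrist_force: [-3.2, -0.6, 3.9]
opening: -0.0
```

Request:
move_arm(deltas=[[1, 0, 0, 0.5, 0], [1, 0, 0, 0.5, 0], [1, 0, 0, 0.5, 0], [1, 0, 0, 0.5, 0], [1, 0, 0, 0, 0]])

```text
time: 10.88
position: [513.8, 84.4, 76.8]
ee_rot: [-0.561, 0.828, -0.0, 0.0]
wrist_force: [-1.2, -1.4, 3.7]
opening: -0.2
```

```bash
python3 - <<'E'
from h import *
snap('scene','scene8')
im=cv2.imread('pics/scene8.png')[210:290,310:410]
cv2.imwrite('pics/z12.png',cv2.resize(im,None,fx=7,fy=7,interpolation=2))
s=status.observe();print(s['time'],s['position'],s['wrist_force'],s['ft_torque'])
E
```

```text
10.9333 [513.766759    84.35573161  76.75969813] [-1.88642616 -0.31214264  3.14479271] [-0.06648478  0.16961982  0.01502913]
```

View pics/z12.png

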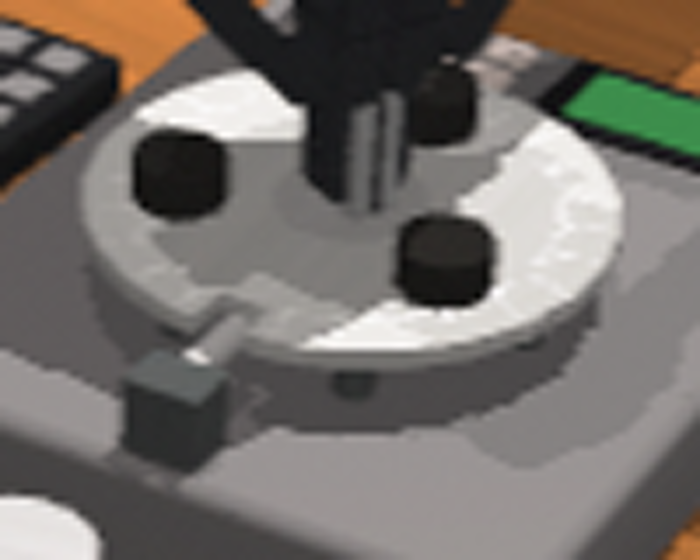

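The pin is entering the notch, with the force steady at about 4 N. I'll go on until it bottoms out.

Request:
move_arm(deltas=[[1, 0, 0, 0.5, 0], [1, 0, 0, 0.5, 0], [1, 0, 0, 0.5, 0], [1, 0, 0, 0.5, 0], [1, 0, 0, 0.5, 0], [1, 0, 0, 0, 0], [1, 0, 0, 0, 0]])

```text
time: 11.52
position: [513.7, 84.4, 74.3]
ee_rot: [-0.561, 0.828, -0.0, 0.0]
wrist_force: [-1.4, 0.3, 5.0]
opening: 0.1
```

Request:
move_arm(deltas=[[1, 0, 0, 0.3, 0], [1, 0, 0, 0.2, 0], [1, 0, 0, 0, 0]])

```text
time: 11.77
position: [513.8, 84.4, 74.0]
ee_rot: [-0.561, 0.828, -0.0, 0.0]
wrist_force: [-1.2, -0.1, 6.3]
opening: -0.1
```

Request:
move_arm(deltas=[[1, 0, 0, 0.3, 0], [1, 0, 0, 0.3, 0], [1, 0, 0, 0, 0], [1, 0, 0, 0, 0]])

```text
time: 12.1
position: [513.8, 84.4, 73.9]
ee_rot: [-0.561, 0.828, -0.0, 0.0]
wrist_force: [-3.7, -0.3, 9.4]
opening: -0.0
```

The force is building against a stop at z = 73.9, so it is home. I'll lift straight up and move clear.

Request:
move_arm(deltas=[[1, 0, 0, -2, 0], [1, 0, 0, -5, 0], [1, 0, 0, -15, 0], [1, 0, 0, -30, 0], [1, 0, 0, -35, 0], [1, 0, 0, -35, 0], [1, 0, 0, 0, 6], [1, 0, 0, 0, 0]])

```text
time: 12.77
position: [514.7, 84.5, 197.6]
ee_rot: [-0.515, 0.857, -0.001, 0.002]
wrist_force: [-0.2, -0.4, -0.5]
opening: -0.1
```

Request:
move_arm(deltas=[[1, 20, 0, 0, 0], [1, 20, 0, 0, 0], [1, 20, 0, 0, 0], [1, 20, 0, 0, 0], [1, 20, 0, 0, 0], [1, 20, 0, 0, 0], [1, 20, 0, 0, 0], [1, 20, 0, 0, 0], [1, 20, 0, 0, 0], [1, 20, 0, 0, 0], [1, 0, 0, 0, 0], [1, 0, 0, 0, 0]])

```text
time: 13.77
position: [422.4, -84.3, 194.5]
ee_rot: [-0.512, 0.859, -0.001, -0.002]
wrist_force: [-0.6, 0.3, -0.4]
opening: 0.0
```

```bash
python3 - <<'E'
from meas import *
snap('scene','scene9');d=snap('top','top9')
im=cv2.imread('pics/scene9.png')[200:300,300:420];im2=cv2.imread('pics/top9.png')[205:365,240:400]
cv2.imwrite('pics/z13.png',np.hstack([cv2.resize(im,(432,360),interpolation=2),cv2.resize(im2,(360,360),interpolation=2)]))
try: meas(d,74)
except Exception as e: print(e)
a=cv2.imread('pics/top0.png').astype(int);b=cv2.imread('pics/top9.png').astype(int)
s=status.observe();print(s['time'],s['position'],s['wrist_force'])
E
```

```text
stud 97 [330.9 256.6] [543.8  45.3  88. ] r 48.6 az -51.9
stud 97 [291.5 261.7] [531.9 127.3  88. ] r 47.4 az 67.7
stud 96 [315.5 293.3] [467.1  76.2  88. ] r 47.3 az -171.1
disc C [513.9  83.5  74. ] R 74.0 studmean [514.3  82.9  88. ]
13.8667 [422.82897168 -83.7596965  194.76104822] [-0.82673498  0.09503508  0.08299563]
```

View pics/z13.png

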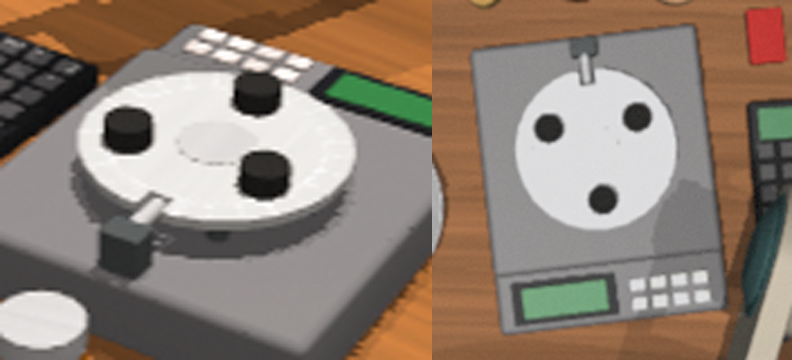

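View pics/top9.png

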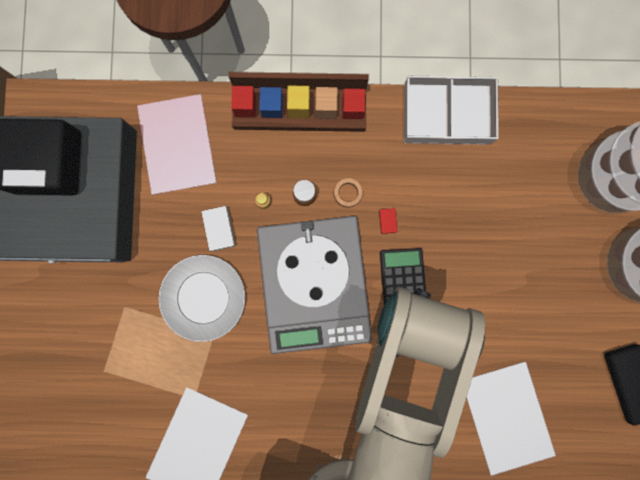

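```bash
python3 - <<'E'
from h import *
T={}
for t in ['0','9']:
    s=dict(np.load(f'pics/scene{t}.npz'));tp=dict(np.load(f'pics/top{t}.npz'));C=[]
    for d,(y0,y1,x0,x1) in [(s,(205,275,315,405)),(tp,(205,330,260,365))]:
        g=d['frame'].astype(float).mean(2);m=np.zeros(g.shape,np.uint8);m[y0:y1,x0:x1]=(g>195)[y0:y1,x0:x1]
        n,l,st,c=cv2.connectedComponentsWithStats(m);k=1+np.argmax(st[1:,4])
        ct=max(cv2.findContours((l==k).astype(np.uint8),0,1)[0],key=cv2.contourArea);e=cv2.fitEllipse(cv2.convexHull(ct));C.append(ray(d,*e[0]))
    (o1,w1),(o2,w2)=C;A=np.c_[w1,-w2];x=np.linalg.lstsq(A,o2-o1,rcond=None)[0]
    print(t,(o1+w1*x[0]).round(1),(o2+w2*x[1]).round(1))
robot.job_done()
E
```

```text
0 [513.8  84.9  79.9] [513.9  84.8  79.9]
9 [513.9  83.5  70.7] [513.8  83.6  70.7]
the job is handed in; nothing more can be done
```

I turned the carrier about 177° counter-clockwise by one stud with the shut fingertip. Once the notch was over the pin, I pressed on the middle until the carrier was fully home, and handed the job in at about 14 s of the 48 s allowed.

- **Alignment:** just before pressing, the notch measured 7.4–7.7° against about 7.6° for the pin. Afterwards the three stud angles gave 7.7–8.9°, within the roughly 2° of play.
- **Seating:** the carrier sank at about 4–5 N and met a firm stop with the tip at z = 73.9 mm, against 74 mm expected for home. I pressed to 9.4 N, well under the 60 N limit. The last scene and top pictures show the pin in the notch, level with the carrier's top.
- **Height check that disagreed:** triangulating the disc from both cameras gave 79.9 mm before and 70.7 mm after, a 9.2 mm drop instead of 7.5 mm. These readings are 1.6 and 3.3 mm low. I put that down to the roughly 2 mm camera calibration and trusted the stop height instead.
- **Bystanders:** judged by eye in the top view, the other items on the counter look unmoved. The arm covered part of the calculator. It is now well clear and touching nothing.

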